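# Home the fine knob of a coaxial control

## Task

Home the pump controller's fine control: turn only the small silver inner knob clockwise (seen from above) until you feel it come up against its sprung stop and the red flag is pushed into the green band, not beyond, and leave it there. The black coarse ring round it must stay as it is set. Then press the green store key fully down and let go, leaving everything else on the bench where it stands.

Things in the scene. Friction and masses are not known exactly. Their poses are not given: they have to be found in the camera images.
- controller: grey pump controller with a white top panel, 150 (x) x 220 (y) x 60 mm high, fixed to the bench; origin under its centre at bench level, z up. The coaxial control stands at x 0, y +40 mm of this frame, the green store key at x -22, y -65 mm; the top panel is at z 60 mm.
- fine_top (a point): centre of the top face of the small silver fine knob, on the shared axis (vertical), 96 mm above the bench. The knob is round, fluted, 24 mm in diameter and stands 22 mm above the top of the black coarse ring, so only its side from 74 to 96 mm above the bench is free to grip; fingertips lower than 74 mm touch the ring.
- ring_mark (a point): white mark on the top face of the black coarse ring, 20 mm from the axis, 74 mm above the bench. The ring is 46 mm in diameter, 14 mm high, round the same axis as the fine knob, and turns very easily (0.025 N m): a fingertip that rests on it or grips it drags it along. It may stand at any angle. It must not be turned.
- fine_knob (a joint): fine knob's angle, rad, grows clockwise seen from above; red pointer toward the controller's -x (front) at 0. Steady friction about 0.15 N m; it stays where left, even against the stop spring. Its hidden cam meets the sprung stop 0.6 to 2.2 rad clockwise of the start, unknown from its pose (one grasp may not be enough); from there the torque rises by 0.9 N m per rad.
- stop_flag (a joint): angle of the sprung stop, rad: 0 at rest, grows clockwise with the fine knob once its cam has met the stop. Shown by a thin red flag on the panel at the front of the control, 27 to 44 mm from the axis, beside a painted scale: grey, then green from 0.045 to 0.155 rad, then orange (forced). In mid green the stop adds about 0.09 N m to the knob's friction.
- stop_arm: arm of the sprung stop, hidden under the panel, which turns with the flag; origin on the axis of the control at panel height. The cam of the fine knob presses on it 18 mm from the axis: about 5 N in the middle of the green band, 8 N at its end; it is damaged above 13 N.
- store_key (a joint): travel of the green store key, m: 0 up, grows as pressed, 0.005 fully down (about 4 N); springs back.
- store_key_top (a point): centre of the top of the green store key, a round button 22 mm in diameter in a grey housing; pressed straight down.
- beaker: small glass beaker, 56 mm wide, 71 mm high, standing behind the controller; origin under its centre. Bystander.
- brass_weight: brass calibration weight, 22 mm wide, 30 mm high, standing in front of the controller; origin under its centre. Bystander.
- flask: small conical glass flask, 51 mm wide, 85 mm high, standing at the right (-y) end of the controller; origin under its centre. Bystander.

How it is judged:
By the outcome, as a careful person would: the job done as asked, in the order asked, and still so for the second after the job is handed in, with the robot touching nothing.
It also fails if it takes over 67 s, if anything falls off the work surface, if the arm or the gripper's body presses on something with over 40 N, if the wrist force passes 120 N, or if a joint passes its speed limit or range.

## Robot

A 7-joint arm with a two-finger parallel gripper is mounted at the origin on a cart in front of the work surface, level with it; the furniture and walls round the work are solid. World frame = base frame: x ahead of the robot, y to its left, z up, the work surface at z = 0. Lengths are in m, angles in rad, forces in N, time in s.
With the tool pointing down it reaches from about 0.425 to 0.975 m from the base axis. Payload 16.7 kg.
Tool frame: the origin (TCP) lies between the finger pads; the fingertips stand 14 mm ahead of it and the grasp point (between the pads) lies 5 mm behind it (bot.tip_reach is the distance from the TCP to the fingertips, in m); y points along the fingers, z is the direction in which the jaws open and shut, and the axes are right-handed (so a half turn about y gives the same grasp; the last joint's range is limited). The gripper opens to 85 mm and grips with 20 to 120 N. Pads are 22 mm wide; open, the fingers measure 114 mm over their backs; the gripper's body (76 mm by 85 mm) begins 54 mm behind the grasp point. The pads swing forward as they close: fully open they stand 13 mm farther back than shut.
Start: joints at [-1.266, 0.426, 0.074, 1.606, -0.034, 1.111, -0.067], TCP at [0.297, 0.606, 0.245] pointing down, gripper open.
Joint ranges: [-2.85, 2.85], [-0.5, 2.14], [-1.23, 1.37], [0.21, 2.46], [-1.02, 4.16], [0.16, 2.05], [-2.73, 2.73]. Speed limits (rad/s): [1.89, 1.89, 2.39, 2.39, 3.01, 3.01, 3.01].

## Interface

Orientations are given as a rotation vector (axis times angle).
In Python, from bench import bot, eyes, finder gives the robot as it stands.
- The arm moves only by the shell command python3 -m handwheel 'ROWS' [FORCE]. ROWS is JSON, one flat list of numbers, 7 for each row, row after row: the shift along the tool's x, y, z in mm, then the turn, a rotation vector about the tool's x, y, z in rad, then the finger opening in mm, from 0 to 85.4. In form: [dx, dy, dz, rx, ry, rz, jaw, dx, dy, dz, rx, ry, rz, jaw, ...]. A call has exactly 5 rows; each row shifts and turns the commanded pose from where the row before left it, along the tool's axes as they then stand; what a row does not reach is not made up. A row lasts 1/10 s, in which the tool goes at most 50 mm and 8.59 degrees, less where a joint would pass 70% of its speed; a pose out of reach is approached as far as the arm can. A call with a gripper value outside its range is refused whole. The fingers move at their own pace and stop on an object; FORCE is the grip in N (left out, the last holds). Time passes only in rows, so rows that do not move let the fingers close, or fill a call up. It gives the time, the measured TCP pose, the force and the opening at its end, in the units of the state.
- bot.state(): the state, without advancing time (a new reading comes with each control period).
- eyes.grab_frame(name): name is "scene" or "top" or "wrist"; returns the picture (420x560x3 uint8, red, green, blue); there is no depth.
- eyes.get_calibration(name): a dict with "mtx" (3x3 intrinsics, pixels), "T" (4x4, takes a point from camera to world coordinates). Camera axes: x right, y up, looking along -z (the intrinsics and any distortion apply to the point x, -y, -z); pixel columns grow to the right and rows downward; lengths in m; the calibration is good to about 2 mm. A picture is of the moment at which its call begins: read the wrist's pose just before it. get_calibration takes no time and is no camera call; for the wrist camera it gives the pose at the moment of the call.
- bot.hand_in(): hands the job in, once; it reports no verdict.
Trained networks look in the newest picture that a camera, given by its name, has taken for a name from the list of things; names that differ only in an ending like _2 or _b are one class to them, and where a whole thing is asked for, a point or a joint stands for the part that bears it (a point fixed in the world has none). Each returns a list of dicts, best first, with "score" (0 to 1); they miss things now and then, are a little off and sometimes report something else, mostly with a low value. They report only what shows in the picture. A call takes as long as a camera call.
- finder.recognise(camera, thing): "centre" ([column, row] in pixels, amid what is visible of it).
The state is a dict: "clock": time; "joint_pos": joint angles; "dq": joint speeds; "effort": joint torques, N m; "tool_pos": TCP position; "tcp_rot": TCP orientation; "ft_force": force on the tool from outside, world axes, zero at the start; "ft_torque": the same for the moment, N m; "gripper_width": finger opening in m.
Only numpy, scipy, OpenCV 4.12 (cv2) and the standard library are available. Lean on these libraries where they do the work, as an engineer would, in place of code of your own. Each camera call takes 0.05 s, during which the arm holds its last target. There are 200 camera calls.

## Working session

There is one attempt and no reset: what is moved stays moved. The work goes in short steps, Python scripts to look and compute and a shell command to move; the robot and the scene stay as the last step left them, time stands still between calls to the robot, and variables do not carry over. Pictures are saved under pics/ and viewed, about 8 in all and at most 12, crops included, and the job is handed in when it is done.

```bash
ls; mkdir -p pics
cat > h.py <<'E'
import numpy as np, cv2
from bench import bot, eyes, finder
from scipy.spatial.transform import Rotation as R
def ray(cam,px):
    c=eyes.get_calibration(cam); T=np.array(c["T"]);K=np.array(c["mtx"])
    d=np.linalg.inv(K)@[px[0],px[1],1.]; d=T[:3,:3]@np.array([d[0],-d[1],-d[2]]); return T[:3,3],d
def onz(cam,px,z):
    o,d=ray(cam,px); return o+d*(z-o[2])/d[2]
def proj(cam,p):
    c=eyes.get_calibration(cam); T=np.array(c["T"]);K=np.array(c["mtx"])
    q=T[:3,:3].T@(np.array(p)-T[:3,3]); q=K@np.array([q[0],-q[1],-q[2]]); return q[:2]/q[2]
def save(cam,name):
    f=eyes.grab_frame(cam); cv2.imwrite("pics/"+name,f[:,:,::-1]); return f
E
python3 - <<'E'
from h import *
s=bot.state(); print(s, bot.tip_reach)
print(R.from_rotvec(s["tcp_rot"]).as_matrix().round(3))
a=save("top","top1.png"); 
Z=dict(fine_top=.096,ring_mark=.074,store_key_top=.065,controller=.06,beaker=.035,brass_weight=.015,flask=.04)
for t,z in Z.items():
    for r in finder.recognise("top",t)[:2]: print("top",t,r,onz("top",r["centre"],z).round(4))
b=save("scene","scene1.png")
print({k:v for k,v in eyes.get_calibration("top").items()})
cv2.imwrite("pics/both.png",cv2.resize(np.hstack([a,b])[:,:,::-1],(800,300)))
E
```

```text
pics
{'clock': 0.0, 'joint_pos': array([-1.26550134,  0.42672654,  0.07385949,  1.60658765, -0.03409287,
        1.11081714, -0.06706765]), 'dq': array([ 0.00019743, -0.00096603, -0.00068404, -0.0004028 , -0.00036311,
        0.00088021, -0.0012518 ]), 'effort': array([ 1.51577475e-03, -9.49841952e+01,  3.76149282e+00, -4.63505995e+01,
        1.93247449e-02,  1.03366765e-02,  5.58086271e-06]), 'tool_pos': array([0.29637481, 0.60602654, 0.24462303]), 'tcp_rot': array([-1.5424851 ,  0.35684927, -0.35655453]), 'ft_force': array([ 0.64297476, -0.28076172, -0.14544609]), 'ft_torque': array([ 0.01401431, -0.02172207,  0.02203119]), 'gripper_width': 0.0854837582505825} 0.014
[[ 0.898 -0.     0.439]
 [-0.439 -0.001  0.898]
 [ 0.    -1.    -0.001]]
top fine_top {'centre': [281.9, 166.3], 'score': 0.34} [ 0.6611 -0.0245  0.096 ]
top ring_mark {'centre': [290.2, 238.1], 'score': 0.71} [ 0.5042 -0.0445  0.074 ]
top ring_mark {'centre': [247.4, 216.4], 'score': 0.47} [0.5514 0.0507 0.074 ]
top store_key_top {'centre': [289.9, 239.4], 'score': 0.47} [ 0.5023 -0.0441  0.065 ]
top controller {'centre': [265.4, 224.3], 'score': 0.66} [0.5362 0.011  0.06  ]
top beaker {'centre': [285.5, 163.9], 'score': 0.92} [ 0.6858 -0.0332  0.035 ]
top brass_weight {'centre': [236.1, 261.2], 'score': 0.54} [0.4558 0.079  0.015 ]
top flask {'centre': [329.8, 256.7], 'score': 0.6} [ 0.467  -0.1351  0.04  ]
{'mtx': array([[393.16622761,   0.        , 278.93229374],
       [  0.        , 393.16622761, 206.58445225],
       [  0.        ,   0.        ,   1.        ]]), 'T': array([[ 0.01174102,  0.98099186, -0.19369337,  0.40464043],
       [-0.99993056,  0.01132203, -0.00327006, -0.02178486],
       [-0.0010149 ,  0.19371832,  0.98105667,  0.93358023],
       [ 0.        ,  0.        ,  0.        ,  1.        ]])}
```

Run:
```python
import cv2,numpy as np
a=cv2.imread("pics/top1.png")[120:310,180:390]; b=cv2.imread("pics/scene1.png")
a=cv2.resize(a,None,fx=3,fy=3,interpolation=cv2.INTER_CUBIC)
cv2.imwrite("pics/v1.png",a)
```

```text
(no output)
```

View pics/v1.png

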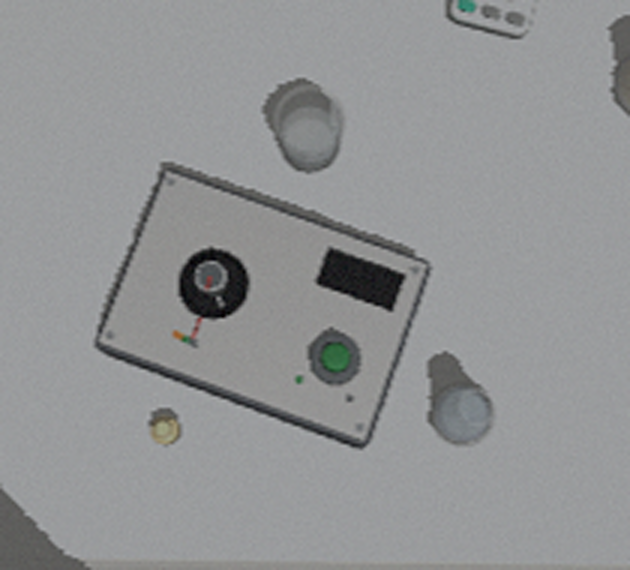

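View pics/scene1.png

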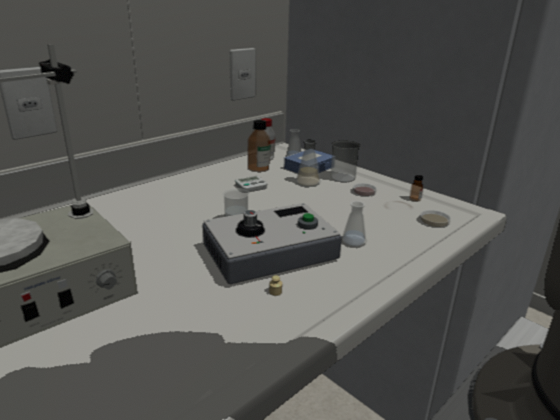

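The top view shows the ring and fine knob at about crop (212,280), with the red flag at (196,328) in the grey part of the scale. The green key is at (336,355), the brass weight at (164,430), the flask at (460,412) and the beaker at (308,135).

Run:
```python
from h import *
P=lambda u,v,z:onz("top",(u/3+180-.33,v/3+120-.33),z)
c=[P(165,165,.06),P(98,347,.06),P(365,445,.06),P(428,262,.06)]
for q in c: print(q.round(4))
C=np.mean(c,0); print("C",C, [np.linalg.norm(c[i]-c[(i+1)%4]).round(3) for i in range(4)])
ax=(c[3]+c[2]-c[0]-c[1]); ex=np.array([-ax[1],ax[0]]);  # -y axis dir = ax
y=-ax[:2]/np.linalg.norm(ax[:2]); x=np.array([y[1],-y[0]]); print("x",x,"yaw",np.arctan2(x[1],x[0]))
k=C[:2]+.04*y; g=C[:2]-.022*x-.065*y
print("knob pred",k,"meas",P(211,276,.096),"ring",P(213,283,.074),"key pred",g,P(336,355,.068))
s=bot.state();M=R.from_rotvec(s["tcp_rot"]).as_matrix()
print("delta tool mm",M.T@(np.r_[k,.2]-s["tool_pos"])*1000)
```

```text
[0.6508 0.0839 0.06  ]
[0.51   0.1291 0.06  ]
[ 0.4402 -0.0697  0.06  ]
[ 0.5773 -0.1171  0.06  ]
C [0.54455372 0.00652262 0.06      ] [np.float64(0.148), np.float64(0.211), np.float64(0.145), np.float64(0.214)]
x [ 0.94132551 -0.33750004] yaw -0.34425984555554
knob pred [0.55805372 0.04417564] meas [0.55805578 0.04353441 0.096     ] ring [0.5568362  0.04363287 0.074     ] key pred [ 0.50190705 -0.04723854] [ 0.50511562 -0.0478679   0.068     ]
delta tool mm [ 481.92454628   45.3055335  -390.0841293 ]
```

View pics/top1.png

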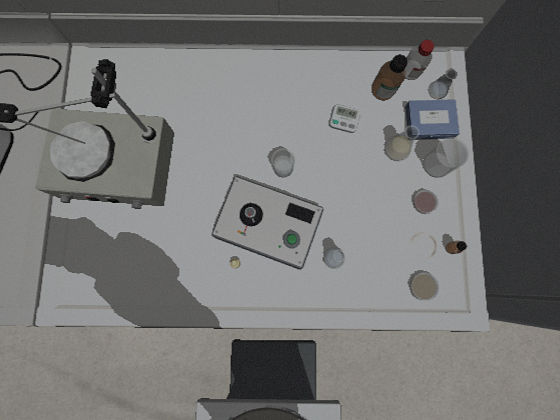

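Run:
```python
from h import *
for h in (0,.1,.15,.2,.25): print(h,[onz("scene",p,h)[:2].round(3) for p in [(132,290),(130,240),(0,270),(75,205)]])
print(eyes.get_calibration("scene")["T"][:3,3])
```

```text
0 [array([0.617, 0.252]), array([0.771, 0.174]), array([0.824, 0.391]), array([1.   , 0.188])]
0.1 [array([0.483, 0.312]), array([0.603, 0.251]), array([0.644, 0.42 ]), array([0.781, 0.262])]
0.15 [array([0.415, 0.341]), array([0.518, 0.289]), array([0.554, 0.434]), array([0.671, 0.298])]
0.2 [array([0.348, 0.371]), array([0.434, 0.327]), array([0.464, 0.449]), array([0.562, 0.335])]
0.25 [array([0.281, 0.401]), array([0.35 , 0.366]), array([0.374, 0.463]), array([0.453, 0.372])]
[0.00677673 0.52185443 0.45369102]
```

The top view shows a clear straight path from the arm to the controller. The hotplate's front edge is near x 0.6 and its right side near y 0.25.

```bash
python3 -m handwheel '[32,0,-26,0,0,0,55, 32,0,-26,0,0,0,55, 32,0,-26,0,0,0,55, 32,0,-26,0,0,0,55, 32,0,-26,0,0,0,55]' 20
python3 -m handwheel '[32,0,-26,0,0,0,55, 32,0,-26,0,0,0,55, 32,0,-26,0,0,0,55, 32,0,-26,0,0,0,55, 32,0,-26,0,0,0,55]'
python3 -m handwheel '[32,0,-26,0,0,0,55, 32,0,-26,0,0,0,55, 32,0,-26,0,0,0,55, 30,0,-26,0,0,0,55, 0,0,0,0,-0.1,0,55]'
python3 - <<'E'
from h import *
s=bot.state(); print(s["joint_pos"].round(3)); print(R.from_rotvec(s["tcp_rot"]).as_matrix().round(3)); print(s["tool_pos"])
E
```

```text
clock: 0.95
tool_pos: [0.3837, 0.4177, 0.2455]
tcp_rot: [-1.541, 0.357, -0.357]
ft_force: [0.5, -0.1, -0.2]
gripper_width: 0.0548
clock: 1.45
tool_pos: [0.4703, 0.2306, 0.2456]
tcp_rot: [-1.541, 0.356, -0.357]
ft_force: [0.5, -0.3, -0.1]
gripper_width: 0.055
clock: 1.95
tool_pos: [0.5388, 0.078, 0.2456]
tcp_rot: [-1.553, 0.282, -0.285]
ft_force: [0.5, 1.0, -0.4]
gripper_width: 0.0551
[-0.56   0.216  0.346  1.916 -0.084  1.022  1.032]
[[ 0.935  0.001  0.353]
 [-0.353 -0.001  0.935]
 [ 0.002 -1.    -0.001]]
[0.53880396 0.07797848 0.24564375]
```

```bash
python3 -m handwheel '[0,0,-30,0,0,0,55, 0,0,0,0,-0.14,0,55, 0,0,0,0,-0.14,0,55, 0,0,0,0,-0.14,0,55, 0,0,0,0,0,0,55]'
python3 - <<'E'
from h import *
s=bot.state(); print(s["joint_pos"].round(3)); M=R.from_rotvec(s["tcp_rot"]).as_matrix();print(M.round(3)); print(s["tool_pos"])
save("wrist","w1.png")
for t,z in dict(fine_top=.096,ring_mark=.074,store_key_top=.068).items():
    for r in finder.recognise("wrist",t)[:2]: print(t,r,onz("wrist",r["centre"],z).round(4))
print(proj("wrist",[.558,.044,.096]),proj("wrist",[.558,.044,.06]))
print(M.T@(np.array([.558,.044,.13])-s["tool_pos"])*1000)
E
```

```text
clock: 2.45
tool_pos: [0.5269, 0.0552, 0.2455]
tcp_rot: [-1.57, -0.053, 0.053]
ft_force: [-0.1, 0.6, -0.7]
gripper_width: 0.0548
[-0.489  0.189  0.301  1.944 -0.066  1.017  1.48 ]
[[ 0.998  0.    -0.068]
 [ 0.068  0.     0.998]
 [ 0.    -1.     0.   ]]
[0.5268602  0.05521345 0.24545973]
fine_top {'centre': [272.2, 224.2], 'score': 0.62} [0.5565 0.0467 0.096 ]
ring_mark {'centre': [274.8, 210.2], 'score': 0.93} [0.5498 0.0482 0.074 ]
ring_mark {'centre': [312.2, 110.1], 'score': 0.67} [0.453  0.0771 0.074 ]
store_key_top {'centre': [177.8, 159.3], 'score': 0.9} [ 0.506  -0.0476  0.068 ]
[269.07175908 225.5387251 ] [270.69952123 213.44326356]
[ 30.27941666 115.46505741 -13.31744449]
```

View pics/w1.png

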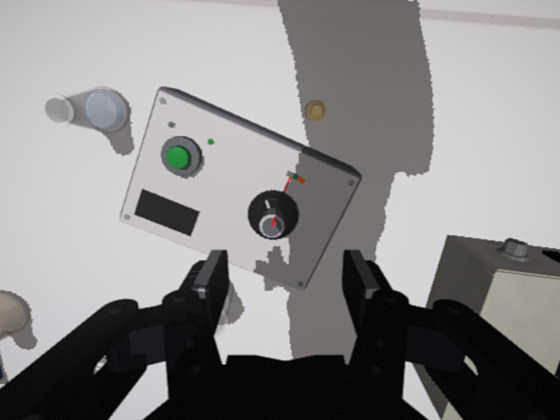

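The wrist picture shows the fine knob top at about (272,226) with its red pointer, and the flag at (288,183) in the grey beside the green band. The store key is at (178,158). Next I align over the knob, pre-turn the wrist counter-clockwise for range, and descend part-way.

```bash
python3 -m handwheel '[15,10,-6,0,0,0,55, 15,10,-6,0,0,0,55, 0,20,0,0,-0.14,0,55, 0,20,0,0,-0.14,0,55, 0,10,0,0,-0.14,0,55]'
python3 -m handwheel '[0,10,0,0,-0.14,0,55, 0,10,0,0,-0.14,0,55, 0,0,0,0,-0.1,0,55, 0,0,0,0,0,0,55, 0,0,0,0,0,0,55]'
python3 - <<'E'
from h import *
s=bot.state(); print(s["joint_pos"].round(3)); M=R.from_rotvec(s["tcp_rot"]).as_matrix();print(M.round(3)); print(s["tool_pos"])
save("wrist","w2.png");print(eyes.get_calibration("wrist")["T"].round(3))
for t,z in dict(fine_top=.096,ring_mark=.074).items():
    for r in finder.recognise("wrist",t)[:2]: print(t,r,onz("wrist",r["centre"],z).round(4))
for p in ([.5575,.0455,.096],[.5575,.0455,.074]): print(proj("wrist",p))
save("scene","s2.png"); 
f=cv2.imread("pics/s2.png")[180:290,190:350]; w=cv2.imread("pics/w2.png")
v=np.vstack([w[:, :],cv2.resize(f,(560,385))[:180]]);cv2.imwrite("pics/v2.png",v)
E
```

```text
clock: 3.15
tool_pos: [0.5569, 0.0453, 0.1736]
tcp_rot: [-1.537, -0.381, 0.385]
ft_force: [0.3, 0.0, -0.7]
gripper_width: 0.055
clock: 3.65
tool_pos: [0.5577, 0.0452, 0.1554]
tcp_rot: [-1.464, -0.672, 0.672]
ft_force: [0.1, 0.2, -0.0]
gripper_width: 0.0549
[-0.315  0.341  0.145  1.959 -0.064  0.846  2.296]
[[ 0.652  0.    -0.758]
 [ 0.758 -0.     0.652]
 [ 0.    -1.    -0.   ]]
[0.55767707 0.04520195 0.15542889]
[[-0.758 -0.625 -0.187  0.51 ]
 [ 0.652 -0.726 -0.217 -0.008]
 [ 0.    -0.286  0.958  0.284]
 [ 0.     0.     0.     1.   ]]
fine_top {'centre': [282.7, 223.9], 'score': 0.86} [0.5561 0.043  0.096 ]
ring_mark {'centre': [286.1, 207.3], 'score': 0.76} [0.5518 0.0413 0.074 ]
[283.61879967 228.04442497]
[283.74530609 216.77116438]
```

View pics/v2.png

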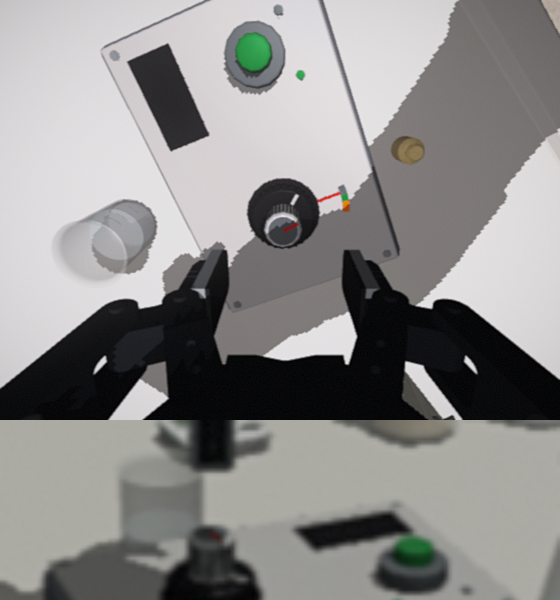

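In the wrist view the knob top is at (283,230), against a prediction of (283.6,228), so the alignment is within 1 mm. The white ring mark is at (293,199), and the flag is red at (330,197) with the tip beside the grey part of the scale. Descending and gripping.

```bash
python3 -m handwheel '[0.8,15,0.3,0,0,0,50, 0,15,0,0,0,0,50, 0,15,0,0,0,0,50, 0,14,0,0,0,0,50, 0,4,0,0,0,0,50]' 50
python3 -m handwheel '[0,0,0,0,0,0,30, 0,0,0,0,0,0,10, 0,0,0,0,0,0,5, 0,0,0,0,0,0,5, 0,0,0,0,0,0,5]' 50
python3 - <<'E'
from h import *
s=bot.state(); print(s["joint_pos"].round(3), s["ft_force"].round(2),s["ft_torque"].round(3)); print(s["tool_pos"],s["tcp_rot"])
save("wrist","w3.png")
w=cv2.imread("pics/w3.png")[100:320,160:400]; cv2.imwrite("pics/v3.png",cv2.resize(w,None,fx=2.5,fy=2.5,interpolation=cv2.INTER_CUBIC))
E
```

```text
clock: 4.35
tool_pos: [0.5572, 0.046, 0.091]
tcp_rot: [-1.463, -0.674, 0.677]
ft_force: [-0.3, -0.4, -0.2]
gripper_width: 0.0499
clock: 4.85
tool_pos: [0.5593, 0.045, 0.0932]
tcp_rot: [-1.465, -0.677, 0.673]
ft_force: [8.5, -5.6, -7.6]
gripper_width: 0.0214
[-0.302  0.43   0.131  1.997 -0.081  0.716  2.314] [ 8.49 -5.64 -7.56] [-1.144 -1.423 -0.048]
[0.55929913 0.04502922 0.09324954] [-1.46533621 -0.67681692  0.67272454]
```

View pics/v3.png

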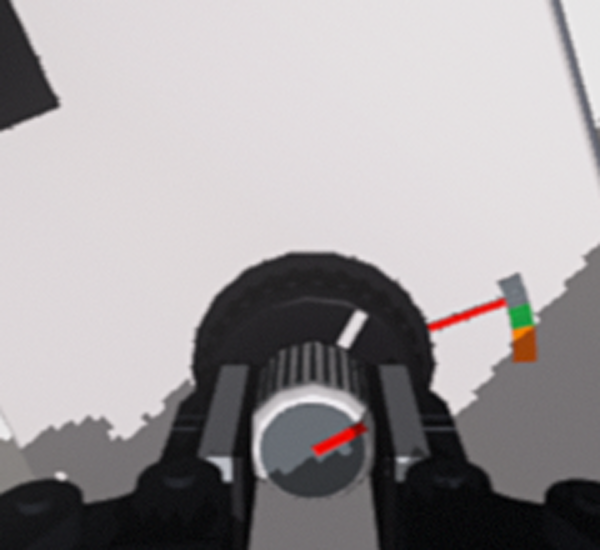

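The crop shows the jaws round the knob, the ring mark at (352,328), unmoved, and the flag tip at (503,302) in the grey. The opening of 21 mm and the off-axis load look odd, so I will check that it has settled.

```bash
python3 -m handwheel '[0,0,0,0,0,0,5, 0,0,0,0,0,0,5, 0,0,0,0,0,0,5, 0,0,0,0,0,0,5, 0,0,0,0,0,0,5]' 40
python3 - <<'E'
from h import *
s=bot.state(); print(s["ft_force"].round(2),s["ft_torque"].round(3)); print(s["tool_pos"],s["tcp_rot"],s["gripper_width"])
M=R.from_rotvec(s["tcp_rot"]).as_matrix();print(M.round(3))
w=save("wrist","w4.png")
tp=s["tool_pos"]
for dz in (-14,0,10): print([proj("wrist",tp+M@np.array([0,-dz*1e-3,q])) for q in (-.0107,.0107)])
for z in (.074,.096): print(z,proj("wrist",[.558,.046,z]))
E
```

```text
clock: 5.4
tool_pos: [0.5593, 0.045, 0.0933]
tcp_rot: [-1.465, -0.677, 0.673]
ft_force: [6.2, -5.5, -5.8]
gripper_width: 0.0215
[ 6.16 -5.5  -5.76] [-1.133 -1.382 -0.083]
[0.55927784 0.04502731 0.09325081] [-1.46529353 -0.67679299  0.67279952] 0.0215002428276325
[[ 0.649  0.003 -0.76 ]
 [ 0.76  -0.001  0.649]
 [ 0.001 -1.    -0.003]]
[array([261.14159434, 261.04341984]), array([304.48489041, 260.99079891])]
[array([258.92483216, 275.19821841]), array([306.31815688, 275.14042866])]
[array([257.06965335, 287.04418122]), array([307.85238894, 286.98203266])]
0.074 [286.12564017 256.10083217]
0.096 [286.18035142 278.09208364]
```

```bash
python3 -m handwheel '[0,0,-1,0,0,0,5, 0,0,-1,0,0,0,5, 0,0,0,0,0,0,5, 0,0,0,0,0,0,5, 0,0,0,0,0,0,5]' 40
python3 - <<'E'
from h import *
s=bot.state(); print(s["ft_force"].round(2),s["ft_torque"].round(3)); print(s["tool_pos"],s["tcp_rot"],s["gripper_width"])
E
```

```text
clock: 5.95
tool_pos: [0.5595, 0.0449, 0.0931]
tcp_rot: [-1.463, -0.676, 0.675]
ft_force: [-1.9, -0.3, 7.6]
gripper_width: 0.0217
[-1.94 -0.32  7.57] [-0.046  0.773 -0.075]
[0.5594673  0.04492757 0.09311591] [-1.46295526 -0.67590439  0.67512648] 0.021715222434459145
```

```bash
python3 -m handwheel '[0,-1,0,0,0.1,0,5, 0,0,0,0,0.12,0,5, 0,0,0,0,0.12,0,5, 0,0,0,0,0.12,0,5, 0,0,0,0,0,0,5]' 50
cat > chk.py <<'E'
from h import *
import sys
s=bot.state(); M=R.from_rotvec(s["tcp_rot"]).as_matrix()
print("F",s["ft_force"].round(2),"T",s["ft_torque"].round(3),"jawyaw",np.arctan2(M[1,2],M[0,2]).round(4),"j7",s["joint_pos"][6].round(3)); print(s["tool_pos"],s["gripper_width"])
save("wrist",sys.argv[1]+".png")
A=(.5590,.0453)
def red(f):
    h=cv2.cvtColor(f,cv2.COLOR_RGB2HSV); m=((h[...,0]<6)|(h[...,0]>174))&(h[...,1]>150)&(h[...,2]>90); return m
def ang(p): d=p[:2]-np.array(A); return np.hypot(*d), -np.arctan2(d[1],d[0])  # clockwise positive
f=cv2.imread("pics/"+sys.argv[1]+".png")[:,:,::-1].copy()
ang_f=[]; h=cv2.cvtColor(f,cv2.COLOR_RGB2HSV)
gm=(h[...,0]>45)&(h[...,0]<80)&(h[...,1]>120); om=(h[...,0]>9)&(h[...,0]<22)&(h[...,1]>170)
for n,m,z in (("flag",red(f),.062),("green",gm,.060),("orange",om,.060),("pointer",red(f),.096)):
    v,u=np.nonzero(m); q=[]
    for a,b in zip(u,v):
        r,t=ang(onz("wrist",(a,b),z)); 
        lim=(0,.013) if n=="pointer" else ((.025,.046) if n=="flag" else (.025,.055))
        if lim[0]<r<lim[1]: q.append(t)
    if q: q=np.unwrap(q); print(n,len(q),"clockwise ang med",np.median(q).round(3),"min/max",np.min(q).round(3),np.max(q).round(3))
E
python3 chk.py w5
```

```text
clock: 6.45
tool_pos: [0.5595, 0.0449, 0.0933]
tcp_rot: [-1.548, -0.316, 0.316]
ft_force: [4.2, -0.7, -9.5]
gripper_width: 0.0217
F [ 4.24 -0.75 -9.5 ] T [-0.178 -0.706 -0.206] jawyaw 1.9739 j7 1.923
[0.55946199 0.04487698 0.09330324] 0.021698409917883615
flag 76 clockwise ang med -2.788 min/max -2.811 -2.758
green 67 clockwise ang med -2.683 min/max -2.731 -2.635
orange 119 clockwise ang med -2.541 min/max -2.626 -2.457
pointer 97 clockwise ang med -2.32 min/max -2.49 -1.455
```

```bash
cat >> chk.py <<'E'
    if n=="flag" and q is not None and (len(q)==0 or np.median(q)>-2.770): print("FLAG MOVED"); sys.exit(1)
E
sed -i 's/    if q: q=np/    if len(q): q=np/' chk.py
python3 -m handwheel '[0,0.5,0,0,0.05,0,5, 0,0,0,0,0.05,0,5, 0,0,0,0,0,0,5, 0,0,0,0,0,0,5, 0,0,0,0,0,0,5]' 50 >/dev/null && python3 chk.py w6 && python3 -m handwheel '[0,0,0,0,0.05,0,5, 0,0,0,0,0.05,0,5, 0,0,0,0,0,0,5, 0,0,0,0,0,0,5, 0,0,0,0,0,0,5]' 50 >/dev/null && python3 chk.py w7
```

```text
F [-0.57 -0.05  4.8 ] T [0.037 0.173 0.074] jawyaw 1.8782 j7 1.842
[0.55953503 0.04483391 0.09317057] 0.02129722134983671
flag 87 clockwise ang med -2.782 min/max -2.803 -2.751
green 70 clockwise ang med -2.676 min/max -2.728 -2.628
orange 115 clockwise ang med -2.534 min/max -2.617 -2.452
pointer 96 clockwise ang med -2.239 min/max -2.445 -1.414
F [-1.11 -0.42  6.32] T [-0.007  0.19   0.029] jawyaw 1.7772 j7 1.757
[0.55953047 0.04483425 0.09311509] 0.02117029695989264
flag 81 clockwise ang med -2.781 min/max -2.802 -2.755
green 70 clockwise ang med -2.678 min/max -2.726 -2.63
orange 117 clockwise ang med -2.54 min/max -2.621 -2.454
pointer 98 clockwise ang med -2.15 min/max -2.37 -1.367
```

```bash
python3 -m handwheel '[0,0,0,0,0.05,0,5, 0,0,0,0,0.05,0,5, 0,0,0,0,0,0,5, 0,0,0,0,0,0,5, 0,0,0,0,0,0,5]' 50 >/dev/null && python3 chk.py w8 && python3 -m handwheel '[0,0,0,0,0.05,0,5, 0,0,0,0,0.05,0,5, 0,0,0,0,0,0,5, 0,0,0,0,0,0,5, 0,0,0,0,0,0,5]' 50 >/dev/null && python3 chk.py w9 && python3 -m handwheel '[0,0,0,0,0.05,0,5, 0,0,0,0,0.05,0,5, 0,0,0,0,0,0,5, 0,0,0,0,0,0,5, 0,0,0,0,0,0,5]' 50 >/dev/null && python3 chk.py w10  && python3 -m handwheel '[0,0,0,0,0.05,0,5, 0,0,0,0,0.05,0,5, 0,0,0,0,0,0,5, 0,0,0,0,0,0,5, 0,0,0,0,0,0,5]' 50 >/dev/null && python3 chk.py w11
```

```text
F [-0.25 -0.42  5.79] T [-0.015  0.106  0.01 ] jawyaw 1.6772 j7 1.673
[0.55955359 0.04481382 0.09313496] 0.02127160174858238
flag 88 clockwise ang med -2.779 min/max -2.801 -2.751
green 73 clockwise ang med -2.677 min/max -2.725 -2.629
orange 122 clockwise ang med -2.538 min/max -2.62 -2.454
pointer 96 clockwise ang med -2.067 min/max -2.298 -1.32
F [-0.92 -1.48  6.11] T [-0.016  0.144 -0.017] jawyaw 1.5772 j7 1.589
[0.55955937 0.04478814 0.09314347] 0.021610218059750337
flag 85 clockwise ang med -2.778 min/max -2.8 -2.748
green 74 clockwise ang med -2.679 min/max -2.728 -2.629
orange 123 clockwise ang med -2.539 min/max -2.62 -2.456
pointer 96 clockwise ang med -1.978 min/max -2.227 -1.273
F [-1.04 -0.46  5.79] T [-0.038  0.113  0.005] jawyaw 1.4772 j7 1.505
[0.55956919 0.04475771 0.09313383] 0.02142787214522721
flag 86 clockwise ang med -2.777 min/max -2.799 -2.745
green 74 clockwise ang med -2.679 min/max -2.727 -2.632
orange 125 clockwise ang med -2.538 min/max -2.618 -2.456
pointer 99 clockwise ang med -1.895 min/max -2.158 -1.226
F [-0.77 -0.74  5.36] T [-0.112  0.069 -0.034] jawyaw 1.3771 j7 1.422
[0.5595619  0.04474707 0.09312818] 0.02168953973154992
flag 84 clockwise ang med -2.776 min/max -2.796 -2.749
green 76 clockwise ang med -2.679 min/max -2.728 -0.393
orange 126 clockwise ang med -2.539 min/max -2.624 -2.458
pointer 97 clockwise ang med -1.808 min/max -2.089 -1.179
```

```bash
python3 - <<'E'
import cv2,numpy as np
l=[cv2.resize(cv2.imread(f"pics/{n}.png")[150:320,190:390],None,fx=2,fy=2.,interpolation=cv2.INTER_CUBIC) for n in ("w5","w11")]
cv2.imwrite("pics/v4.png",np.hstack(l))
E
sed -i 's/np.median(q)>-2.770/np.median(q)>-2.766/' chk.py
```

```text
(no output)
```

View pics/v4.png

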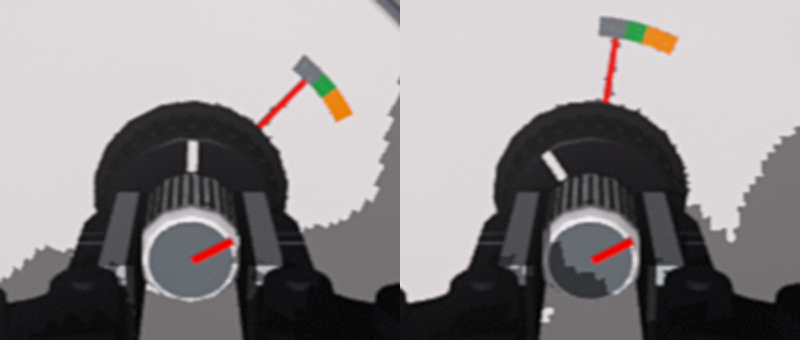

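There is no slip: the pointer sits at the same place in the gripper in both crops, (212,250) and (612,250). The flag is still in grey at (613,40), and the ring mark keeps its place relative to the flag. I carry on in 0.1 rad steps.

```bash
python3 -m handwheel '[0,0,0,0,0.05,0,5, 0,0,0,0,0.05,0,5, 0,0,0,0,0,0,5, 0,0,0,0,0,0,5, 0,0,0,0,0,0,5]' 50 >/dev/null && python3 chk.py w12 && python3 -m handwheel '[0,0,0,0,0.05,0,5, 0,0,0,0,0.05,0,5, 0,0,0,0,0,0,5, 0,0,0,0,0,0,5, 0,0,0,0,0,0,5]' 50 >/dev/null && python3 chk.py w13 && python3 -m handwheel '[0,0,0,0,0.05,0,5, 0,0,0,0,0.05,0,5, 0,0,0,0,0,0,5, 0,0,0,0,0,0,5, 0,0,0,0,0,0,5]' 50 >/dev/null && python3 chk.py w14  && python3 -m handwheel '[0,0,0,0,0.05,0,5, 0,0,0,0,0.05,0,5, 0,0,0,0,0,0,5, 0,0,0,0,0,0,5, 0,0,0,0,0,0,5]' 50 >/dev/null && python3 chk.py w15
```

```text
F [-1.26 -1.53  5.44] T [-0.101  0.085  0.012] jawyaw 1.2771 j7 1.339
[0.55959211 0.04468534 0.09315149] 0.02174817385855037
flag 80 clockwise ang med -2.774 min/max -2.792 -2.742
green 75 clockwise ang med -2.678 min/max -2.728 -0.438
orange 128 clockwise ang med -2.542 min/max -2.623 -2.459
pointer 99 clockwise ang med -1.721 min/max -2.021 -1.09
F [-0.6  -0.81  5.23] T [-0.126  0.124  0.022] jawyaw 1.1772 j7 1.256
[0.55958726 0.04470844 0.09313994] 0.021164518127347046
flag 79 clockwise ang med -2.772 min/max -2.789 -2.748
green 79 clockwise ang med -2.681 min/max -2.726 -2.634
orange 131 clockwise ang med -2.542 min/max -2.626 -2.457
pointer 103 clockwise ang med -1.631 min/max -2.119 -1.059
F [-1.19 -2.33  6.57] T [-0.133  0.072 -0.015] jawyaw 1.0771 j7 1.173
[0.55958535 0.04467436 0.09313444] 0.021760297189009854
flag 80 clockwise ang med -2.771 min/max -2.79 -2.743
green 82 clockwise ang med -2.68 min/max -2.732 -0.188
orange 133 clockwise ang med -2.545 min/max -2.626 -2.457
pointer 96 clockwise ang med -1.547 min/max -1.878 -1.041
F [-0.83 -1.83  5.94] T [-0.168  0.02  -0.002] jawyaw 0.9771 j7 1.091
[0.5595632  0.04467806 0.09313888] 0.021532298204940205
flag 85 clockwise ang med -2.768 min/max -2.789 -2.738
green 79 clockwise ang med -2.684 min/max -2.731 -0.047
orange 138 clockwise ang med -2.537 min/max -2.624 -2.458
pointer 92 clockwise ang med -1.462 min/max -1.826 -0.991
```

```bash
sed -i 's/np.median(q)>-2.766/np.median(q)>-2.758/' chk.py; python3 -m handwheel '[0,0,0,0,0.05,0,5, 0,0,0,0,0.05,0,5, 0,0,0,0,0,0,5, 0,0,0,0,0,0,5, 0,0,0,0,0,0,5]' 50 >/dev/null && python3 chk.py w16 && python3 -m handwheel '[0,0,0,0,0.05,0,5, 0,0,0,0,0.05,0,5, 0,0,0,0,0,0,5, 0,0,0,0,0,0,5, 0,0,0,0,0,0,5]' 50 >/dev/null && python3 chk.py w17 && python3 -m handwheel '[0,0,0,0,0.05,0,5, 0,0,0,0,0.05,0,5, 0,0,0,0,0,0,5, 0,0,0,0,0,0,5, 0,0,0,0,0,0,5]' 50 >/dev/null && python3 chk.py w18  && python3 -m handwheel '[0,0,0,0,0.05,0,5, 0,0,0,0,0.05,0,5, 0,0,0,0,0,0,5, 0,0,0,0,0,0,5, 0,0,0,0,0,0,5]' 50 >/dev/null && python3 chk.py w19
```

```text
F [-0.56 -1.39  6.44] T [-0.271  0.139 -0.009] jawyaw 0.8771 j7 1.009
[0.55957391 0.04464502 0.09312541] 0.021467150211292623
flag 83 clockwise ang med -2.767 min/max -2.787 -2.736
green 77 clockwise ang med -2.681 min/max -2.731 0.302
orange 132 clockwise ang med -2.542 min/max -2.628 -2.46
pointer 88 clockwise ang med -1.374 min/max -1.769 -0.934
F [-1.42 -1.19  6.63] T [-0.242  0.076  0.033] jawyaw 0.777 j7 0.927
[0.55957539 0.0445916  0.09313578] 0.021312613453612253
flag 87 clockwise ang med -2.766 min/max -2.786 -2.733
green 72 clockwise ang med -2.682 min/max -2.729 0.379
orange 129 clockwise ang med -2.542 min/max -2.624 -2.46
pointer 88 clockwise ang med -1.289 min/max -1.758 -0.876
F [-1.11 -1.16  6.34] T [-0.263  0.114  0.002] jawyaw 0.6771 j7 0.846
[0.55954281 0.04458992 0.09313247] 0.02133490821534939
flag 86 clockwise ang med -2.731 min/max -2.75 -2.699
FLAG MOVED
```

```bash
python3 -m handwheel '[0,0,0,0,0.03,0,5, 0,0,0,0,0.025,0,5, 0,0,0,0,0,0,5, 0,0,0,0,0,0,5, 0,0,0,0,0,0,5]' 50 >/dev/null ; sed -i 's/; sys.exit(1)//' chk.py; python3 chk.py w20
python3 - <<'E'
import cv2,numpy as np
cv2.imwrite("pics/v5.png",cv2.resize(cv2.imread("pics/w20.png")[120:320,190:390],None,fx=3,fy=3.,interpolation=cv2.INTER_CUBIC))
E
```

```text
F [-0.56 -1.96  6.85] T [-0.348  0.159  0.2  ] jawyaw 0.6222 j7 0.802
[0.55958446 0.04459379 0.093151  ] 0.021534602631734758
flag 84 clockwise ang med -2.693 min/max -2.713 -2.664
FLAG MOVED
green 78 clockwise ang med -2.683 min/max -2.735 0.564
orange 126 clockwise ang med -2.543 min/max -2.623 -2.459
pointer 89 clockwise ang med -1.166 min/max -1.698 -0.782
```

View pics/v5.png

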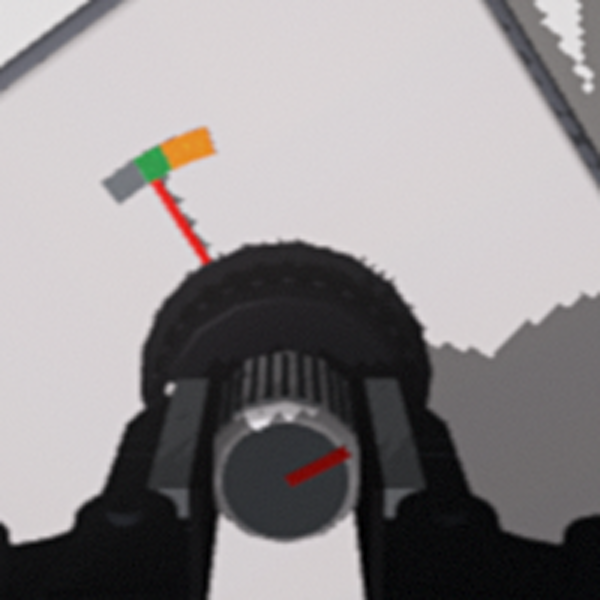

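The flag tip at (155,182) is in the middle of the green block, which spans columns 137–170. I release and lift straight up.

```bash
python3 -m handwheel '[0,0,0,0,0,0,26, 0,0,0,0,0,0,35, 0,0,0,0,0,0,50, 0,0,0,0,0,0,55, 0,0,0,0,0,0,55]' 
python3 -m handwheel '[0,-10,0,0,0,0,55, 0,-15,0,0,0,0,55, 0,-20,0,0,0,0,55, 0,-20,0,0,0,0,55, 0,0,0,0,0,0,55]' 
python3 chk.py w21
python3 - <<'E'
from h import *
for t,z in dict(fine_top=.096,store_key_top=.068).items():
    for r in finder.recognise("wrist",t)[:2]: print(t,r,onz("wrist",r["centre"],z).round(4))
s=bot.state();M=R.from_rotvec(s["tcp_rot"]).as_matrix();print(M.round(3))
C=np.array([.54455,.00652]);x=np.array([.9413,-.3375]);y=np.array([.3375,.9413]);
k=np.array([.5595,.0446]); print("key rel knob",k-.022*x-.105*y)
print(proj("wrist",np.r_[k-.022*x-.105*y,.068]))
E
```

```text
clock: 14.7
tool_pos: [0.5593, 0.0448, 0.0928]
tcp_rot: [-1.441, 0.741, -0.741]
ft_force: [0.1, -0.5, -0.6]
gripper_width: 0.0551
clock: 15.2
tool_pos: [0.5609, 0.0447, 0.1613]
tcp_rot: [-1.437, 0.738, -0.743]
ft_force: [1.0, 0.2, -0.1]
gripper_width: 0.0545
F [ 0.95  0.15 -0.1 ] T [ 0.007  0.064 -0.024] jawyaw 0.6207 j7 0.732
[0.56086126 0.04474784 0.16127527] 0.05453805378179295
flag 39 clockwise ang med -2.69 min/max -2.708 -2.665
FLAG MOVED
green 34 clockwise ang med -2.682 min/max -2.728 -2.64
orange 58 clockwise ang med -2.542 min/max -2.62 -2.466
pointer 45 clockwise ang med -1.354 min/max -1.874 -1.178
fine_top {'centre': [283.4, 222.5], 'score': 0.89} [0.5566 0.0491 0.096 ]
fine_top {'centre': [284.7, 199.3], 'score': 0.33} [0.5483 0.0621 0.096 ]
store_key_top {'centre': [147.9, 267.9], 'score': 0.66} [ 0.499  -0.0489  0.068 ]
[[ 0.582  0.     0.813]
 [-0.813  0.     0.582]
 [-0.    -1.     0.001]]
key rel knob [ 0.5033539 -0.0468115]
[154.28605768 268.91902521]
```

View pics/w21.png

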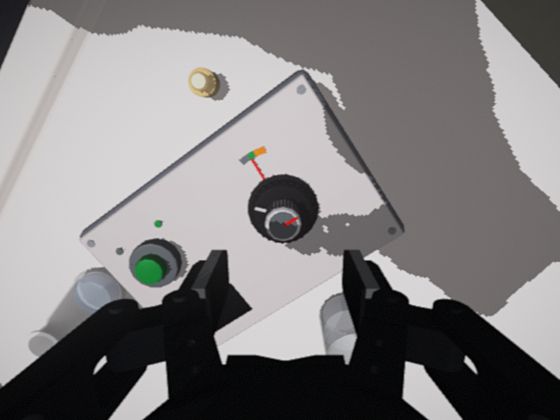

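The flag line at (258,170) stays in the green after release, the ring mark at (260,210) is unmoved, and the store key is at (149,269). I move over the key with the jaws shut.

```bash
python3 -m handwheel '[10,0,-25,0,0,0,30, 10,0,-25,0,0,0,10, 10,0,-25,0,0,0,0, 11,0,-25,0,0,0,0, 0,0,0,0,0,0,0]' 20
python3 -m handwheel '[0,15,0,0,0,0,0, 0,15,0,0,0,0,0, 0,10,0,0,0,0,0, 0,0,0,0,0,0,0, 0,0,0,0,0,0,0]'
python3 - <<'E'
from h import *
s=bot.state();print(s["tool_pos"],s["gripper_width"]); f=save("wrist","w22.png")
h=cv2.cvtColor(f,cv2.COLOR_RGB2HSV);m=((h[...,0]>45)&(h[...,0]<80)&(h[...,1]>120)).astype(np.uint8)
n,l,st,ce=cv2.connectedComponentsWithStats(m); i=1+np.argmax(st[1:,4]); print(st[i],ce[i])
for z in (.06,.07,.08): print(z,onz("wrist",ce[i],z),onz("top",(291.7,238),z),proj("wrist",[.5034,-.0468,z]))
cv2.imwrite("pics/v6.png",f[:,:,::-1])
E
```

```text
clock: 15.85
tool_pos: [0.4997, -0.0497, 0.1575]
tcp_rot: [-1.441, 0.745, -0.743]
ft_force: [-0.8, -0.2, -0.7]
gripper_width: 0.0002
clock: 16.35
tool_pos: [0.5019, -0.0468, 0.1178]
tcp_rot: [-1.441, 0.741, -0.741]
ft_force: [0.1, 0.8, 0.1]
gripper_width: -0.0003
[ 0.50189613 -0.04681119  0.1178428 ] -0.00031195752044972864
[269 224  37  31 691] [287.73950796 236.84949349]
0.06 [ 0.50572911 -0.04762284  0.06      ] [ 0.50605248 -0.04817581  0.06      ] [285.49434328 233.86215921]
0.07 [ 0.50325905 -0.04433651  0.07      ] [ 0.5048916 -0.0478737  0.07     ] [285.53421985 240.08872291]
0.08 [ 0.50078899 -0.04105018  0.08      ] [ 0.50373072 -0.0475716   0.08      ] [285.57832247 246.97516773]
```

View pics/v6.png

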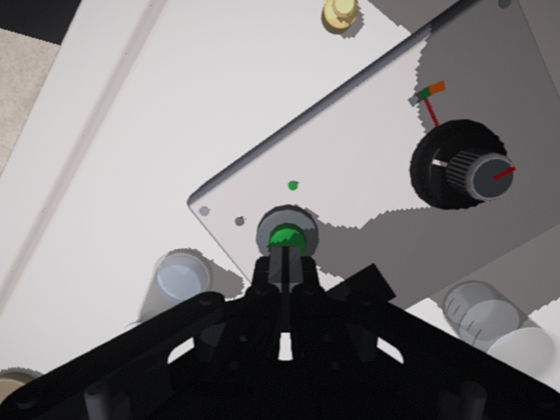

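The shut fingers at (285,260) stand over the green key at (287,237), centred in its column. Next I approach and then press in small steps, watching the force.

```bash
python3 -m handwheel '[1.4,10,1.6,0,0,0,0, 0,10,0,0,0,0,0, 0,5,0,0,0,0,0, 0,0,0,0,0,0,0, 0,0,0,0,0,0,0]' 
python3 -m handwheel '[0,1,0,0,0,0,0, 0,1,0,0,0,0,0, 0,1,0,0,0,0,0, 0,0,0,0,0,0,0, 0,0,0,0,0,0,0]'
python3 -m handwheel '[0,1,0,0,0,0,0, 0,1,0,0,0,0,0, 0,1,0,0,0,0,0, 0,0,0,0,0,0,0, 0,0,0,0,0,0,0]'
```

```text
clock: 16.9
tool_pos: [0.5038, -0.047, 0.0927]
tcp_rot: [-1.441, 0.741, -0.74]
ft_force: [-1.1, 0.9, 3.3]
gripper_width: -0.0001
clock: 17.4
tool_pos: [0.5039, -0.047, 0.09]
tcp_rot: [-1.441, 0.741, -0.741]
ft_force: [-4.2, 0.3, 8.2]
gripper_width: -0.0003
clock: 17.9
tool_pos: [0.5043, -0.0471, 0.0889]
tcp_rot: [-1.438, 0.741, -0.741]
ft_force: [-20.3, 3.2, 64.2]
gripper_width: -0.0005
```

That is hard against the bottom, so I back off slowly while recording force against height.

```bash
python3 -m handwheel '[0,-1,0,0,0,0,0, 0,-1,0,0,0,0,0, 0,-1,0,0,0,0,0, 0,0,0,0,0,0,0, 0,0,0,0,0,0,0]'
python3 -m handwheel '[0,-1,0,0,0,0,0, 0,0,0,0,0,0,0, 0,0,0,0,0,0,0, 0,0,0,0,0,0,0, 0,0,0,0,0,0,0]'
python3 -m handwheel '[0,-1,0,0,0,0,0, 0,0,0,0,0,0,0, 0,0,0,0,0,0,0, 0,0,0,0,0,0,0, 0,0,0,0,0,0,0]'
python3 -m handwheel '[0,-1,0,0,0,0,0, 0,0,0,0,0,0,0, 0,0,0,0,0,0,0, 0,0,0,0,0,0,0, 0,0,0,0,0,0,0]'
python3 -m handwheel '[0,-1,0,0,0,0,0, 0,0,0,0,0,0,0, 0,0,0,0,0,0,0, 0,0,0,0,0,0,0, 0,0,0,0,0,0,0]'
python3 -m handwheel '[0,-5,0,0,0,0,0, 0,-15,0,0,0,0,0, 0,-20,0,0,0,0,0, 0,-20,0,0,0,0,0, 0,0,0,0,0,0,0]'
```

```text
clock: 18.4
tool_pos: [0.504, -0.047, 0.09]
tcp_rot: [-1.441, 0.741, -0.741]
ft_force: [-4.4, 0.3, 10.6]
gripper_width: -0.0002
clock: 18.9
tool_pos: [0.5039, -0.047, 0.0908]
tcp_rot: [-1.441, 0.741, -0.741]
ft_force: [-2.0, -0.4, 3.3]
gripper_width: 0.0003
clock: 19.4
tool_pos: [0.504, -0.047, 0.0918]
tcp_rot: [-1.441, 0.741, -0.741]
ft_force: [-1.6, -1.3, 3.3]
gripper_width: 0.0001
clock: 19.9
tool_pos: [0.504, -0.047, 0.0928]
tcp_rot: [-1.441, 0.741, -0.741]
ft_force: [-1.1, -0.4, 1.5]
gripper_width: 0.0002
clock: 20.4
tool_pos: [0.5041, -0.047, 0.0938]
tcp_rot: [-1.441, 0.741, -0.741]
ft_force: [-0.5, -0.8, 1.6]
gripper_width: 0.0001
clock: 20.9
tool_pos: [0.5052, -0.047, 0.1561]
tcp_rot: [-1.439, 0.739, -0.743]
ft_force: [-0.3, 0.6, -1.1]
gripper_width: -0.0001
```

The spring force runs from about 4 N at 0.0902 to near zero around 0.095, and the hard stop comes about 5 mm down, so that was a full press. I move clear and do a final check.

```bash
python3 -m handwheel '[0,-20,0,0,0,0,0, -20,-20,20,0,0,0,0, -20,-20,20,0,0,0,0, -10,-10,20,0,0,0,0, 0,0,0,0,0,0,0]'
python3 chk.py w23
python3 - <<'E'
from h import *
save("top","top2.png")
w=cv2.imread("pics/w23.png")
t=[cv2.resize(cv2.imread(f"pics/{n}.png")[150:275,200:350],None,fx=1.6,fy=1.6) for n in ("top1","top2")]
t=np.vstack(t)[:420]; t=cv2.copyMakeBorder(t,0,420-len(t),0,0,cv2.BORDER_CONSTANT)
cv2.imwrite("pics/v7.png",np.hstack([w,t]))
E
```

```text
clock: 21.4
tool_pos: [0.5251, 0.0319, 0.2248]
tcp_rot: [-1.44, 0.736, -0.738]
ft_force: [0.6, -0.6, -0.8]
gripper_width: -0.0002
F [ 0.58 -0.56 -0.76] T [ 0.01   0.003 -0.04 ] jawyaw 0.6252 j7 0.647
[0.5251466  0.03186409 0.22480196] -0.00024336646372506463
flag 18 clockwise ang med -2.755 min/max -2.775 -2.739
FLAG MOVED
green 19 clockwise ang med -2.734 min/max -2.777 -2.691
orange 35 clockwise ang med -2.594 min/max -2.665 -2.514
pointer 25 clockwise ang med -1.296 min/max -2.209 -0.609
```

View pics/v7.png

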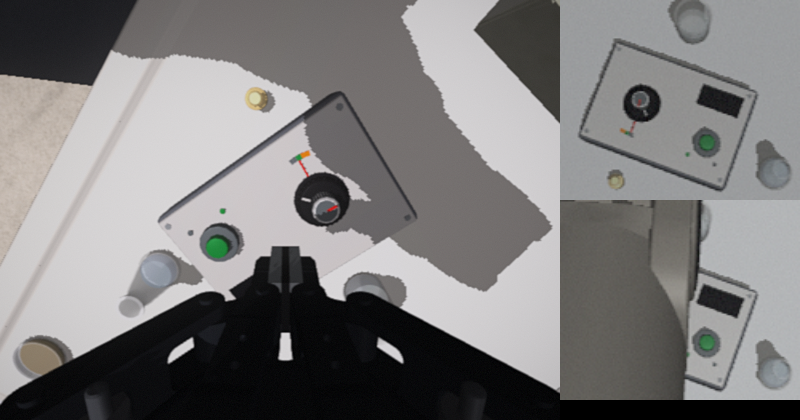

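The flag is in the green band at (302,165), the key is back up, and the bystanders stand where they were.

```bash
python3 -c "
from bench import bot
print(bot.hand_in())"
```

```text
the job is handed in; nothing more can be done
None
```

The fine knob is homed with its flag in the green band, the store key has been pressed fully and let go, and the job is handed in at about 21.5 s.

- **Fine knob:** I gripped only the silver knob and turned it about 1.8 rad clockwise in one grasp, in 0.1 rad steps, watching the flag after each step. The flag began to move near the end, and I added about 0.055 rad and released. It ended at about 0.08 rad, mid-green, and stayed there after I let go. The ring's white mark kept its place relative to the flag in every picture I viewed.
- **Store key:** I pressed it with the jaws shut until it hit a hard stop. The spring profile on backing off fits about 5 mm of travel at about 4 N, and the key looks up again in the pictures. My last press step was too coarse and peaked at about 64 N vertically (67 N in all). That was on the fingertips and under the 120 N wrist limit.
- **Last check:** The final wrist picture, taken from farther away, still shows the flag in green. Its reading was coarse, putting the flag lower in the band (about 0.067 rad) than the closer look after release did. The arm hid the control, weight and beaker from the top camera. I judged those from the wrist picture, where the weight, flask and beaker look unmoved.

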